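# Tip the battery pack onto its charging dock

### The arm

A 6-joint arm with a two-finger parallel gripper is mounted at the origin on a cart in front of the work surface, level with it; the furniture and walls round the work are solid. World frame = base frame: x ahead of the robot, y to its left, z up, the work surface at z = 0. Lengths are in mm, angles in rad, forces in N, time in s.
With the tool pointing down it reaches from about 350 to 875 mm from the base axis. Payload 4.2 kg.
Tool frame: the origin (TCP) lies midway between the tips of the shut fingers; the grasp point (between the pads) lies 19 mm behind it; z points along the fingers, y is the line along which they close (so a half turn about z gives the same grasp; the last joint's range is limited). The gripper opens to 85 mm and grips with 20 to 120 N. Pads are 22 mm wide; open, the fingers measure 114 mm over their backs; the gripper's body (76 mm by 85 mm) begins 54 mm behind the grasp point. The pads swing forward as they close: fully open they stand 13 mm farther back than shut.
Start: joints at [-0.976, 0.385, 0.008, 0, -1.194, -0.259], TCP at [205.968, -590.065, 231.312] pointing down, gripper open.
Joint ranges: [-3.14, 3.14], [-1.21, 2.06], [-1.07, 1.41], [-3.16, 2.05], [-2.99, -0.16], [-3.1, 3.1]. Speed limits (rad/s): [2.79, 2.79, 3.14, 3.14, 3.14, 3.14].

### API

Orientations are given as a unit quaternion [x, y, z, w].
In Python, from bench import arm gives the robot as it stands. The module is installed in compiled form; this text tells all that it offers.
- The arm moves only by the shell command python3 -m handwheel 'ROWS' [OPENING]. ROWS is JSON, a list of rows, each an object of numbers: "x", "y", "z": the shift along the world's x, y, z each as a share of 20 cm, from -1 to 1; "ax", "ay", "az": the turn, a rotation vector about the world's x, y, z each as a share of 90 degrees, from -1 to 1. In form: [{"x": .., "y": .., "z": .., "ax": .., "ay": .., "az": ..}, ...]. A call has exactly 8 rows; each row shifts and turns the commanded pose from where the row before left it; what a row does not reach is not made up. A row lasts 1/10 s, in which the tool goes at most 50 mm and 8.59 degrees, less where a joint would pass 70% of its speed; a pose out of reach is approached as far as the arm can. A call with a number of a shift or a turn outside -1 to 1 is refused whole. A call with a gripper value outside its range is refused whole. OPENING is the opening, from -1 (shut) to 1 (fully open), set as the call begins (- or left out, the last holds). The fingers move at their own pace and stop on an object; the grip force is fixed at half the most. Time passes only in rows, so rows that do not move let the fingers close, or fill a call up. It gives the time, the measured TCP pose, the force, the opening and the grip force at its end, in the units of the state.
- arm.read_state(): the state, without advancing time (a new reading comes with each control period).
- arm.get_image(name): name is "side" or "top"; returns the picture (420x560x3 uint8, red, green, blue); there is no depth.
- arm.camera_params(name): a dict with "K" (3x3 intrinsics, pixels), "position" and "orientation" of the camera in the world. Camera axes: x right, y down, z forward; pixel columns grow to the right and rows downward; lengths in mm; the calibration is good to about 2 mm. A picture is of the moment at which its call begins. camera_params takes no time and is no camera call.
- arm.job_done(): hands the job in; it is judged then, once.
The state is a dict: "clock": time; "joints": joint angles; "joint_vel": joint speeds; "joint_efforts": joint torques, N m; "position": TCP position; "ee_rot": TCP orientation; "contact_force": force on the tool from outside, world axes, zero at the start; "wrist_torque": the same for the moment, N m; "gripper_width": finger opening in mm; "grasp_force": force on a finger pad.
Only numpy, scipy, OpenCV 4.12 (cv2) and the standard library are available. Lean on these libraries where they do the work, as an engineer would, in place of code of your own. Each camera call takes 0.05 s, during which the arm holds its last target. There are 200 camera calls.

### The job

The blue battery pack stands on end on the bench behind the white charging dock. Without lifting it, slide it along the bench until its foot is square against the orange-lined edge of the dock, pause a moment with it still upright there, then push it near the top so that it tips over that low edge and lies flat and square on the dock's contact rails. Then swing the hold-down arm with the red knob all the way across over the battery, and leave the small brown bottle and the black-capped vial nearby where they stand.

Things in the scene. Friction and masses are not known exactly. Their poses are not given: they have to be found in the camera images.
- dock: White rubber-coated charging dock fixed to the bench: plate 12 mm high, covering x -60..60, y -108..61 mm, two brass contact rails (y = -22 and 22) flush in its top. Origin at bench level between the rails. Its far face x = +60, orange line, is the low stop; the battery starts beyond it. x points roughly away from the robot, z up. A 14 mm post, 70 mm high, at x = 15, y = -85 carries the arm.
- stop_edge (a point): Middle of the top of the dock's orange-lined far edge (dock x = +60, y = 0, z = 12 mm). Once the battery's foot is against it, even a low push of about 4 N starts to tip the battery; let go early and it settles back upright.
- battery: Blue battery with black ends, 54 (x) x 90 (y) x 92 mm (z), 0.3 to 0.52 kg, standing on end past the dock's far edge, 15 to 50 mm away, up to 15 mm off centre and a little skewed; brass strips on its -x face, towards the dock. Origin at the centre of its standing end, z up. Friction 0.5 to 0.75: it slides when pushed in its lowest 30 mm, tips when pushed near the top.
- battery_foot (a point): Middle of the battery's bottom edge on the contact side (battery x = -27, y = 0, z = 0 mm): the edge that meets the dock's stop. Lying on the dock, it is at about dock x = 72 to 90 (it may slip back a little as it falls), z = 12 mm.
- clamp_pivot (a point): Hinge axis of the hold-down arm (vertical), on top of the post: dock x = 15, y = -85, z = 70.5 mm.
- clamp_knob (a point): Red upright knob on the hold-down arm, at mid-height, 70 mm from the pivot: 16 mm diameter, from 78 to 106 mm above the bench. The arm is a flat bar 14 mm wide, underside 72 mm above the bench; the lying battery reaches up to 66 mm.
- hold_arm (a joint): Angle of the hold-down arm: 0 = parked, pointing from the pivot along dock -x beside the deck; grows as the knob swings towards dock +y (clockwise seen from above); 1.571 (its end stop) = pointing along dock +y across the deck. Starts at 0 to 0.35; stays where it is left, and takes about 1 N at the knob.
- vial_stray: Small clear sample vial with a black cap, 26 mm diameter, 56 mm high, standing to the far left. Origin under its centre. To be left alone.
- dropper_bottle: Brown bottle with a black cap, 35 mm diameter, 76 mm high, standing at the back. Origin under its centre. To be left alone.
Not all that is in view belongs to the job. Several things look just like the battery: the one meant starts farthest to the robot's left.

How it is judged (in metres and radians):
On the way, in this order (a step that is already met when the one before it is completed fails the run):
1. the battery stands upright with its foot square against the dock's far edge (angle between battery's own z axis and vertical below 0.1 rad and x of battery_foot in the frame of dock below 0.068 m and angle between the y axis of battery and the y axis of dock, either way round below 0.1 rad and y of battery_foot in the frame of dock between -0.03 and 0.03 m), for 0.2 s.
2. the battery lies flat and square on the dock (angle between the z axis of battery and the x axis of dock, either way round below 0.15 rad and angle between the y axis of battery and the y axis of dock, either way round below 0.15 rad and angle between the x axis of battery and the z axis of dock, either way round below 0.06 rad and x of battery_foot in the frame of dock between 0.048 and 0.095 m and y of battery_foot in the frame of dock between -0.03 and 0.03 m and z of battery_foot in the frame of dock between 0.005 and 0.018 m), for 0.2 s.
At the end, for the whole second after the job is handed in: The battery lies at rest on its contact side on the dock: flat within 3 degrees, square to the dock within 8 degrees, within 30 mm of its centre line, its foot end between 12 mm inside and 35 mm beyond the far edge; the hold-down arm is swung across over it (past 1.3 rad of 1.571) and at rest (all of step 2 and value of joint hold_arm above 1.3 rad and linear speed of battery below 0.02 m/s and velocity of joint hold_arm between -0.1 and 0.1 rad/s); the robot touches nothing.
It fails at once if the battery's foot edge is lifted more than 45 mm off the bench (height (world z) of battery_foot above 0.045 m).
It fails at once if the vial or the brown bottle is moved more than 30 mm (distance of any of vial_stray, dropper_bottle from where it was at the start of the episode above 0.03 m).
It also fails if it takes over 48 s, if anything falls off the work surface, if the arm or the gripper's body presses on something with over 40 N, if the wrist force passes 120 N, or if a joint passes its speed limit or range.

## Working session

There is one attempt and no reset: what is moved stays moved. The work goes in short steps, Python scripts to look and compute and a shell command to move; the robot and the scene stay as the last step left them, time stands still between calls to the robot, and variables do not carry over. Pictures are saved under pics/ and viewed, at most 10 in all, crops included, and the job is handed in when it is done.

```bash
mkdir -p pics
cat > h.py <<'E'
import numpy as np, cv2
from scipy.spatial.transform import Rotation as R
from bench import arm
def cast(name,px,z):
    c=arm.camera_params(name);K=np.array(c["K"]);o=np.array(c["position"]);r=R.from_quat(c["orientation"])
    px=np.atleast_2d(np.array(px,float))
    d=r.apply((np.linalg.inv(K)@np.c_[px,np.ones(len(px))].T).T)
    return o+d*((z-o[2])/d[:,2])[:,None]
def snap(name,f=None):
    im=arm.get_image(name)[:,:,::-1].copy()
    if f: cv2.imwrite("pics/"+f,im)
    return im
E
python3 - <<'E'
from h import *
for n in("top","side"):
    snap(n,n+"0.png"); print(arm.camera_params(n))
print(arm.read_state())
E
```

```text
{'K': array([[494.1357743 ,   0.        , 285.87469164],
       [  0.        , 494.1357743 , 216.88695834],
       [  0.        ,   0.        ,   1.        ]]), 'position': array([ 422.56228951,  176.00982333, 1011.89482716]), 'orientation': array([ 0.71460049, -0.69556701,  0.05283206, -0.05235878])}
{'K': array([[464.33695576,   0.        , 268.36958661],
       [  0.        , 464.33695576, 204.92801256],
       [  0.        ,   0.        ,   1.        ]]), 'position': array([453.11718012, 973.02677065, 493.83506987]), 'orientation': array([-0.06212631,  0.84854478, -0.52281966,  0.05264682])}
{'clock': 0.1, 'joints': array([-9.76394154e-01,  3.85469484e-01,  6.74309526e-03, -4.48437303e-04,
       -1.19401501e+00, -2.58579545e-01]), 'joint_vel': array([-0.00060464, -0.00036494,  0.00260505,  0.00103959, -0.00048312,
       -0.00025787]), 'joint_efforts': array([-5.76540970e-04, -3.93319523e+01,  1.88928562e+01,  4.19793651e+00,
       -2.61056557e-03,  7.19573137e-06]), 'position': array([ 205.7932323 , -589.5788144 ,  230.32754113]), 'ee_rot': array([-1.67041785e-01,  9.85949316e-01,  9.71634348e-04, -2.12575998e-04]), 'contact_force': array([ 0.07845044,  0.25707504, -0.00946844]), 'wrist_torque': array([-0.0002905 , -0.06762223,  0.00971584]), 'grasp_force': 0.0, 'gripper_width': 85.6913623167557}
```

View pics/top0.png

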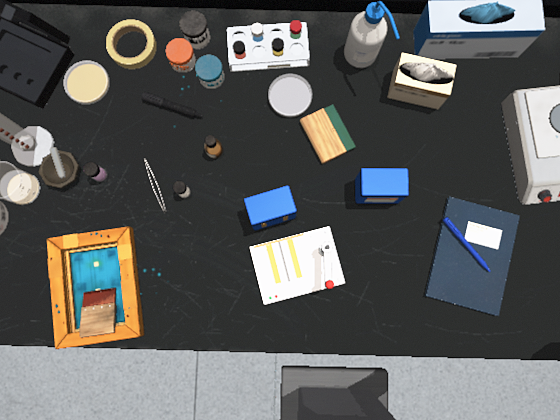

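View pics/side0.png

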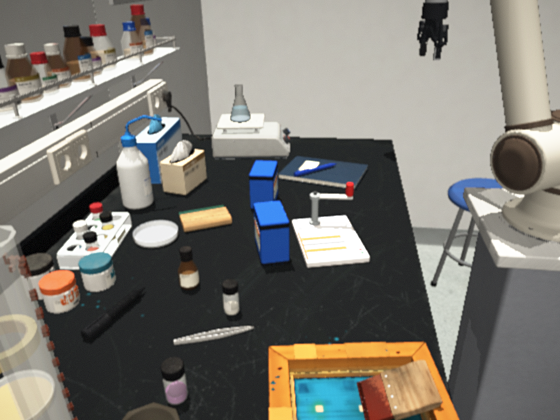

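The blue packs in the top view are at (270,207) and (384,185). Image left is robot +y, so the left one at (270,207) is meant; it also stands just beyond the dock's far edge. I'll confirm this in a crop and measure.

Run:
```python
from h import *
im=cv2.imread("pics/top0.png")
cv2.imwrite("pics/crop0.png",cv2.resize(im[170:310,160:360],None,fx=4,fy=4,interpolation=cv2.INTER_CUBIC))
hsv=cv2.cvtColor(im,cv2.COLOR_BGR2HSV)
roi=np.zeros(im.shape[:2],np.uint8);roi[180:310,235:350]=255
w=cv2.inRange(hsv,(0,0,170),(180,60,255))&roi
y=cv2.inRange(hsv,(15,60,120),(35,255,255))&roi
w=cv2.morphologyEx(w|y,cv2.MORPH_CLOSE,np.ones((9,9)))
c=max(cv2.findContours(w,0,1)[0],key=cv2.contourArea)
h=cv2.convexHull(c)
p=cv2.boxPoints(cv2.minAreaRect(h)); print("dock px",p.round(1).tolist()); print(cast("top",p,12).round(1)[:,:2].tolist())
ap=cv2.approxPolyDP(h,6,True)[:,0]; print(ap.tolist()); print(cast("top",ap,12).round(1)[:,:2].tolist())
b=cv2.inRange(hsv,(100,120,60),(125,255,255))&roi
ys,xs=np.nonzero(b); print("V hist",np.histogram(hsv[ys,xs,2],10))
t=cv2.inRange(hsv,(100,120,190),(125,255,255))&roi
for nm,m in(("blue",b),("top",t)):
    c=max(cv2.findContours(m,0,1)[0],key=cv2.contourArea)
    r=cv2.minAreaRect(c);p=cv2.boxPoints(r);print(nm,p.round(1).tolist());q=cast("top",p,92)[:,:2];print(q.round(1).tolist(),q.mean(0))
r=cv2.inRange(hsv,(0,150,120),(8,255,255))&roi
ys,xs=np.nonzero(r);k=ys>265;print("knob",xs[k].mean(),ys[k].mean(),cast("top",[[xs[k].mean(),ys[k].mean()]],100))
```

```text
dock px [[247.89999389648438, 246.5], [329.6000061035156, 224.6999969482422], [345.1000061035156, 282.8999938964844], [263.3999938964844, 304.70001220703125]]
[[509.8, 252.6], [558.8, 87.7], [441.9, 55.0], [394.5, 217.3]]
[[329, 226], [344, 283], [264, 304], [249, 247]]
[[556.1, 88.9], [441.6, 57.2], [395.9, 216.2], [508.8, 250.4]]
V hist (array([  56,  102,   13,   10,   16,   25,   27,   19,   22, 1232]), array([ 60. ,  79.5,  99. , 118.5, 138. , 157.5, 177. , 196.5, 216. ,
       235.5, 255. ]))
blue [[242.60000610351562, 198.10000610351562], [288.6000061035156, 183.89999389648438], [298.6000061035156, 216.5], [252.60000610351562, 230.6999969482422]]
[[594.3, 260.2], [624.1, 173.8], [561.9, 153.3], [532.8, 238.9]] [578.28335492 206.54658395]
top [[243.1999969482422, 197.89999389648438], [288.0, 184.5], [295.8999938964844, 210.8000030517578], [251.10000610351562, 224.3000030517578]]
[[594.6, 259.0], [622.9, 175.0], [572.6, 158.7], [544.8, 242.2]] [583.70089345 208.72609124]
knob 328.25925925925924 284.48148148148147 [[436.49241807  96.39926426 100.        ]]
```

View pics/crop0.png

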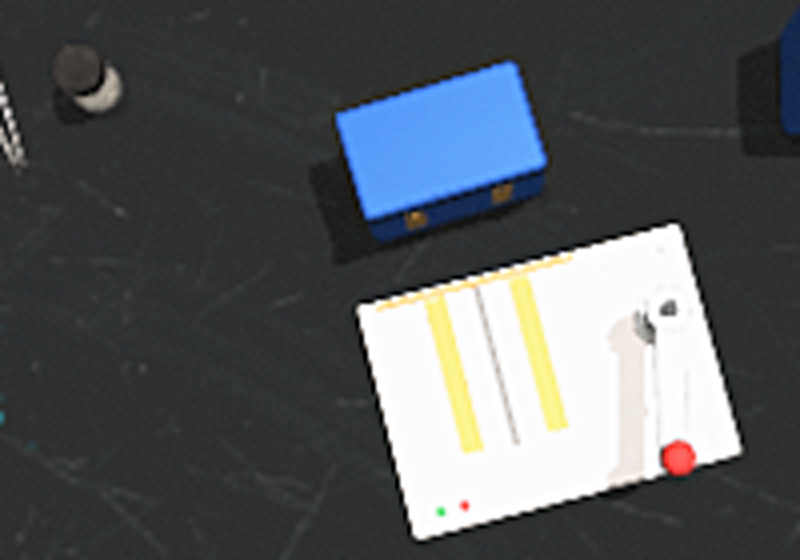

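The crop confirms it. The left pack, crop (440,150), stands just past the dock's orange-lined edge with its brass strips facing the dock. The vial is at crop (85,75), the red knob at crop (680,457) and the pivot at crop (668,308).

From this: dock origin ≈ (469.6, 175.7), yaw ≈ 16.5°. The battery is about 32 mm from the edge, centred, with about 2° of skew. I'll cross at height first, with the fingers partly open for a two-point push.

```bash
M="python3 -m handwheel"
$M '[{"x":0.1175,"y":0.22,"az":-0.03},{"x":0.1175,"y":0.22},{"x":0.1175,"y":0.22},{"x":0.1175,"y":0.22},{"x":0.1175,"y":0.22},{"x":0.1175,"y":0.22},{"x":0.1175,"y":0.22},{"x":0.1175,"y":0.22}]' 0.2
$M '[{"x":0.1175,"y":0.22},{"x":0.1175,"y":0.22},{"x":0.1175,"y":0.22},{"x":0.1175,"y":0.22},{"x":0.1175,"y":0.22},{"x":0.1175,"y":0.22},{"x":0.1175,"y":0.22},{"x":0.1175,"y":0.22}]'
python3 - <<'E'
from h import *
print("bottle",cast("top",[[210,141]],76),"vial",cast("top",[[180,186]],56))
s=arm.read_state();print(s["clock"],R.from_quat(s["ee_rot"]).as_matrix().round(3))
E
```

```text
bottle [[709.22034645 329.92488451  76.        ]] vial [[621.88508761 387.8167474   56.        ]]
0.1 [[-0.944 -0.329 -0.001]
 [-0.329  0.944  0.002]
 [ 0.     0.002 -1.   ]]invalid input at $[0]: expected keys x, y, z, ax, ay, az
invalid input at $[0]: expected keys x, y, z, ax, ay, az
```

```bash
python3 -m handwheel '[{"x":0.1175,"y":0.22,"z":0,"ax":0,"ay":0,"az":-0.03},{"x":0.1175,"y":0.22,"z":0,"ax":0,"ay":0,"az":0},{"x":0.1175,"y":0.22,"z":0,"ax":0,"ay":0,"az":0},{"x":0.1175,"y":0.22,"z":0,"ax":0,"ay":0,"az":0},{"x":0.1175,"y":0.22,"z":0,"ax":0,"ay":0,"az":0},{"x":0.1175,"y":0.22,"z":0,"ax":0,"ay":0,"az":0},{"x":0.1175,"y":0.22,"z":0,"ax":0,"ay":0,"az":0},{"x":0.1175,"y":0.22,"z":0,"ax":0,"ay":0,"az":0}]' 0.2
python3 -m handwheel '[{"x":0.1175,"y":0.22,"z":0,"ax":0,"ay":0,"az":0},{"x":0.1175,"y":0.22,"z":0,"ax":0,"ay":0,"az":0},{"x":0.1175,"y":0.22,"z":0,"ax":0,"ay":0,"az":0},{"x":0.1175,"y":0.22,"z":0,"ax":0,"ay":0,"az":0},{"x":0.1175,"y":0.22,"z":0,"ax":0,"ay":0,"az":0},{"x":0.1175,"y":0.22,"z":0,"ax":0,"ay":0,"az":0},{"x":0.1175,"y":0.22,"z":0,"ax":0,"ay":0,"az":0},{"x":0.1175,"y":0.22,"z":0,"ax":0,"ay":0,"az":0}]'
python3 - <<'E'
from h import *
s=arm.read_state();print(s["clock"],s["position"],R.from_quat(s["ee_rot"]).as_matrix().round(3))
E
```

```text
clock: 0.9
position: [394.2, -236.1, 231.2]
ee_rot: [-0.144, 0.99, 0.0, -0.0]
contact_force: [1.2, 0.7, -0.1]
gripper_width: 51.0
grasp_force: 0.0
clock: 1.7
position: [582.3, 115.9, 231.0]
ee_rot: [-0.144, 0.99, -0.0, -0.0]
contact_force: [0.6, -0.0, 1.0]
gripper_width: 51.3
grasp_force: 0.0
1.7 [582.275097   115.91466278 230.96107076] [[-0.959 -0.285 -0.001]
 [-0.285  0.959 -0.   ]
 [ 0.001  0.    -1.   ]]
```

```bash
python3 -m handwheel '[{"x":0.085,"y":0.181,"z":0,"ax":0,"ay":0,"az":0},{"x":0.085,"y":0.181,"z":0,"ax":0,"ay":0,"az":0},{"x":0.085,"y":0.181,"z":0,"ax":0,"ay":0,"az":0},{"x":0,"y":0,"z":-0.2,"ax":-0.0264,"ay":0.0888,"az":0},{"x":0,"y":0,"z":-0.2,"ax":-0.0264,"ay":0.0888,"az":0},{"x":0,"y":0,"z":-0.2,"ax":-0.0264,"ay":0.0888,"az":0},{"x":0,"y":0,"z":-0.15,"ax":0,"ay":0,"az":0},{"x":0,"y":0,"z":-0.1,"ax":0,"ay":0,"az":0}]'
python3 - <<'E'
from h import *
snap("side","side1.png")
s=arm.read_state();print(s["clock"],s["position"],R.from_quat(s["ee_rot"]).as_matrix().round(3))
E
```

```text
clock: 2.5
position: [631.3, 221.6, 53.9]
ee_rot: [-0.14, 0.965, -0.033, -0.219]
contact_force: [-0.8, -0.3, 1.5]
gripper_width: 51.4
grasp_force: 0.0
2.55 [629.95915677 221.33604515  52.39816327] [[-0.864 -0.283 -0.417]
 [-0.255  0.959 -0.124]
 [ 0.435 -0.001 -0.901]]
```

View pics/side1.png

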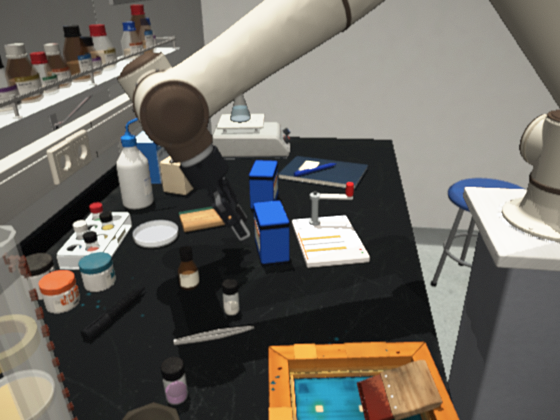

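The side view shows the tilted gripper at (235,215) behind the battery at (270,232), with clear space between them. The bottle (188,270) and vial (231,298) are well away. Next I'll descend.

```bash
python3 -m handwheel '[{"x":0,"y":0,"z":-0.05,"ax":0,"ay":0,"az":0},{"x":0,"y":0,"z":-0.05,"ax":0,"ay":0,"az":0},{"x":0,"y":0,"z":-0.05,"ax":0,"ay":0,"az":0},{"x":0,"y":0,"z":-0.04,"ax":0,"ay":0,"az":0},{"x":0,"y":0,"z":0,"ax":0,"ay":0,"az":0},{"x":0,"y":0,"z":0,"ax":0,"ay":0,"az":0},{"x":0,"y":0,"z":0,"ax":0,"ay":0,"az":0},{"x":0,"y":0,"z":0,"ax":0,"ay":0,"az":0}]'
```

```text
clock: 3.35
position: [633.3, 222.7, 24.0]
ee_rot: [-0.14, 0.966, -0.031, -0.214]
contact_force: [0.8, -0.3, -0.8]
gripper_width: 51.1
grasp_force: 0.0
```

```bash
python3 -m handwheel '[{"x":0,"y":0,"z":-0.03,"ax":0,"ay":0,"az":0},{"x":0,"y":0,"z":-0.03,"ax":0,"ay":0,"az":0},{"x":-0.024,"y":-0.007,"z":0,"ax":0,"ay":0,"az":0},{"x":-0.024,"y":-0.007,"z":0,"ax":0,"ay":0,"az":0},{"x":-0.024,"y":-0.007,"z":0,"ax":0,"ay":0,"az":0},{"x":-0.024,"y":-0.007,"z":0,"ax":0,"ay":0,"az":0},{"x":-0.024,"y":-0.007,"z":0,"ax":0,"ay":0,"az":0},{"x":-0.024,"y":-0.007,"z":0,"ax":0,"ay":0,"az":0}]'
cat > bat.py <<'E'
from h import *
def bat(z=92,show=True):
    im=snap("top");hsv=cv2.cvtColor(im,cv2.COLOR_BGR2HSV)
    roi=np.zeros(im.shape[:2],np.uint8);roi[180:310,235:350]=255
    t=cv2.inRange(hsv,(100,120,190),(125,255,255))&roi
    c=max(cv2.findContours(t,0,1)[0],key=cv2.contourArea)
    q=cast("top",cv2.boxPoints(cv2.minAreaRect(c)),z)[:,:2]
    d=(q-[469.6,175.7])@np.array([[.9586,-.285],[.285,.9586]])
    return d.round(1),im
if __name__=="__main__":
    d,im=bat();s=arm.read_state();p=s["position"][:2]-[469.6,175.7]
    print(d.tolist(),d.mean(0),"tcp dock",p@np.array([[.9586,-.285],[.285,.9586]]),s["position"],s["contact_force"],s["clock"])
E
python3 bat.py
```

```text
clock: 4.15
position: [604.5, 214.4, 11.6]
ee_rot: [-0.14, 0.966, -0.031, -0.213]
contact_force: [3.4, 0.9, -0.7]
gripper_width: 51.3
grasp_force: 1.4
[[132.8, 43.7], [133.1, -43.8], [81.4, -43.4], [81.3, 43.4]] [ 1.0715e+02 -2.5000e-02] tcp dock [139.37615117  -1.28991501] [603.5549899  214.18034332  11.68430899] [ 1.75924618  1.0244321  -1.48322399] 4.2
```

```bash
python3 -m handwheel '[{"x":-0.02,"y":-0.006,"z":0,"ax":0,"ay":0,"az":0},{"x":-0.02,"y":-0.006,"z":0,"ax":0,"ay":0,"az":0},{"x":-0.015,"y":-0.0045,"z":0,"ax":0,"ay":0,"az":0},{"x":-0.015,"y":-0.0045,"z":0,"ax":0,"ay":0,"az":0},{"x":-0.01,"y":-0.003,"z":0,"ax":0,"ay":0,"az":0},{"x":0,"y":0,"z":0,"ax":0,"ay":0,"az":0},{"x":0,"y":0,"z":0,"ax":0,"ay":0,"az":0},{"x":0,"y":0,"z":0,"ax":0,"ay":0,"az":0}]'
python3 bat.py
```

```text
clock: 5.0
position: [587.9, 209.2, 11.4]
ee_rot: [-0.14, 0.966, -0.031, -0.215]
contact_force: [2.1, 0.8, 2.0]
gripper_width: 51.3
grasp_force: 1.1
[[115.2, 43.6], [115.5, -43.9], [63.7, -43.5], [63.6, 43.3]] [89.5   -0.125] tcp dock [122.98128662  -1.57645443] [587.92270875 209.23381761  11.40088194] [1.52541774 0.46205942 2.74340525] 5.05
```

```bash
python3 -m handwheel '[{"x":-0.007,"y":-0.002,"z":0,"ax":0,"ay":0,"az":0},{"x":0,"y":0,"z":0,"ax":0,"ay":0,"az":0},{"x":0,"y":0,"z":0,"ax":0,"ay":0,"az":0},{"x":0,"y":0,"z":0,"ax":0,"ay":0,"az":0},{"x":0,"y":0,"z":0,"ax":0,"ay":0,"az":0},{"x":0,"y":0,"z":0,"ax":0,"ay":0,"az":0},{"x":0,"y":0,"z":0,"ax":0,"ay":0,"az":0},{"x":0,"y":0,"z":0,"ax":0,"ay":0,"az":0}]'
python3 bat.py
```

```text
clock: 5.85
position: [586.9, 209.0, 11.4]
ee_rot: [-0.14, 0.966, -0.031, -0.214]
contact_force: [5.3, 2.0, 2.0]
gripper_width: 51.1
grasp_force: 2.4
[[114.4, 43.6], [114.6, -43.9], [62.8, -43.5], [62.8, 43.2]] [88.65 -0.15] tcp dock [121.91895011  -1.53653386] [586.89311868 208.96935631  11.40521144] [3.89133695 1.98415914 1.50596481] 5.9
```

```bash
python3 -m handwheel '[{"x":0.02,"y":0.006,"z":0,"ax":0,"ay":0,"az":0},{"x":0.036,"y":0.011,"z":0,"ax":0,"ay":0,"az":0},{"x":0.036,"y":0.011,"z":0,"ax":0,"ay":0,"az":0},{"x":0,"y":0,"z":0.1,"ax":0,"ay":0,"az":0},{"x":0,"y":0,"z":0.11,"ax":0,"ay":0,"az":0},{"x":0,"y":0,"z":0.11,"ax":0,"ay":0,"az":0},{"x":0,"y":0,"z":0,"ax":0,"ay":0,"az":0},{"x":0,"y":0,"z":0,"ax":0,"ay":0,"az":0}]'
python3 bat.py
```

```text
clock: 6.7
position: [605.0, 214.6, 75.1]
ee_rot: [-0.14, 0.966, -0.031, -0.215]
contact_force: [0.2, 0.7, -0.5]
gripper_width: 51.4
grasp_force: 0.0
[[113.7, 43.7], [114.5, -43.7], [62.9, -43.6], [62.3, 43.1]] [88.35  -0.125] tcp dock [140.35546218  -1.37239363] [604.51713015 214.38035517  74.24917788] [-0.33249691 -0.04287227  0.40376984] 6.75
```

```bash
python3 -m handwheel '[{"x":-0.036,"y":-0.0107,"z":0,"ax":0,"ay":0,"az":0},{"x":-0.036,"y":-0.0107,"z":0,"ax":0,"ay":0,"az":0},{"x":-0.024,"y":-0.007,"z":0,"ax":0,"ay":0,"az":0},{"x":-0.024,"y":-0.007,"z":0,"ax":0,"ay":0,"az":0},{"x":-0.024,"y":-0.007,"z":0,"ax":0,"ay":0,"az":0},{"x":-0.024,"y":-0.007,"z":0,"ax":0,"ay":0,"az":0},{"x":-0.024,"y":-0.007,"z":0,"ax":0,"ay":0,"az":0},{"x":-0.024,"y":-0.007,"z":0,"ax":0,"ay":0,"az":0}]'
python3 -c "
from h import *
im=snap('side');cv2.imwrite('pics/side2.png',cv2.resize(im[150:290,180:380],None,fx=3,fy=3))"
```

```text
clock: 7.55
position: [561.9, 202.0, 76.0]
ee_rot: [-0.141, 0.966, -0.031, -0.214]
contact_force: [3.4, 2.1, 4.8]
gripper_width: 51.3
grasp_force: 2.4
```

View pics/side2.png

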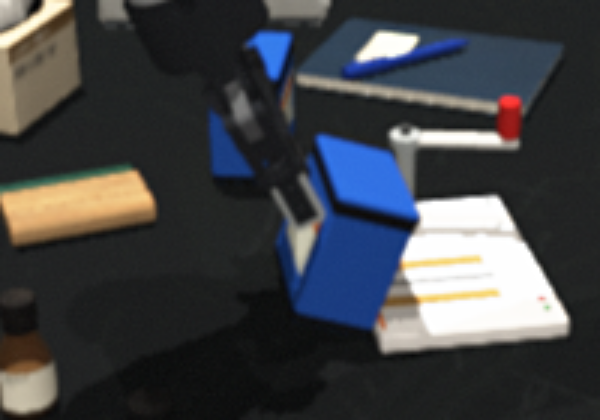

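The battery is tipping squarely over the edge, leaning at crop (350,240) with the fingers on its back at (305,205). I'll carry on.

```bash
python3 -m handwheel '[{"x":-0.024,"y":-0.007,"z":0.005,"ax":0,"ay":0,"az":0},{"x":-0.024,"y":-0.007,"z":0.005,"ax":0,"ay":0,"az":0},{"x":-0.024,"y":-0.007,"z":0.005,"ax":0,"ay":0,"az":0},{"x":-0.024,"y":-0.007,"z":0.005,"ax":0,"ay":0,"az":0},{"x":-0.024,"y":-0.007,"z":0.005,"ax":0,"ay":0,"az":0},{"x":-0.024,"y":-0.007,"z":0.005,"ax":0,"ay":0,"az":0},{"x":-0.024,"y":-0.007,"z":0.005,"ax":0,"ay":0,"az":0},{"x":0,"y":0,"z":0,"ax":0,"ay":0,"az":0}]'
python3 -c "
from h import *
im=snap('side');cv2.imwrite('pics/side3.png',cv2.resize(im[150:290,180:380],None,fx=3,fy=3))"
```

```text
clock: 8.4
position: [527.4, 191.7, 82.1]
ee_rot: [-0.14, 0.966, -0.031, -0.215]
contact_force: [-0.4, -0.4, -1.1]
gripper_width: 51.3
grasp_force: 0.0
```

View pics/side3.png

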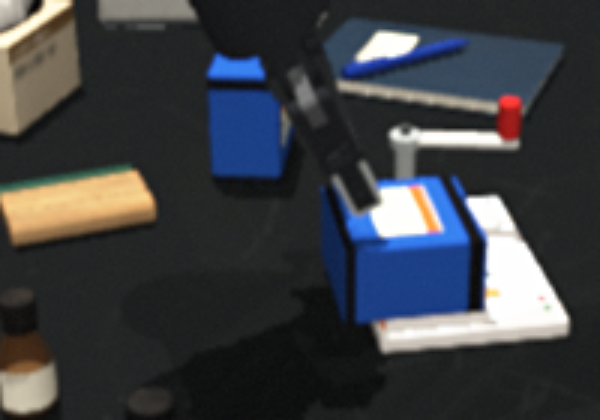

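The battery lies on the dock, crop (410,250), with the fingers just above it. I'll lift, straighten the tool, step aside and measure.

```bash
python3 -m handwheel '[{"x":0,"y":0,"z":0.2,"ax":0,"ay":0,"az":0},{"x":0,"y":0,"z":0.2,"ax":0,"ay":0,"az":0},{"x":0,"y":-0.15,"z":0.1,"ax":0.0264,"ay":-0.0888,"az":0},{"x":0,"y":-0.15,"z":0,"ax":0.0264,"ay":-0.0888,"az":0},{"x":0,"y":-0.2,"z":0,"ax":0.0264,"ay":-0.0888,"az":0},{"x":0,"y":-0.25,"z":0,"ax":0,"ay":0,"az":0},{"x":-0.05,"y":-0.24,"z":0,"ax":0,"ay":0,"az":0},{"x":-0.1,"y":-0.2,"z":0,"ax":0,"ay":0,"az":0}]'
python3 - <<'E'
from bat import *
d,im=bat(66);print(d.tolist(),d.mean(0))
hsv=cv2.cvtColor(im,cv2.COLOR_BGR2HSV)
roi=np.zeros(im.shape[:2],np.uint8);roi[235:310,300:350]=255
r=cv2.inRange(hsv,(0,150,120),(8,255,255))&roi
ys,xs=np.nonzero(r);print("knob",len(xs),xs.mean(),ys.mean(),cast("top",[[xs.mean(),ys.mean()]],102))
cv2.imwrite("pics/top1.png",cv2.resize(im[170:310,200:400],None,fx=4,fy=4))
E
```

```text
clock: 9.25
position: [498.3, -48.0, 182.6]
ee_rot: [-0.144, 0.99, -0.0, 0.001]
contact_force: [1.1, -0.7, -0.2]
gripper_width: 51.5
grasp_force: 0.0
[[73.7, 43.8], [72.8, -18.3], [1.4, -17.0], [2.5, 44.5]] [37.6  13.25]
knob 0 nan nan [[nan nan nan]]<stdin>:6: RuntimeWarning: Mean of empty slice.
  ret = ret.dtype.type(ret / rcount)
```

View pics/top1.png

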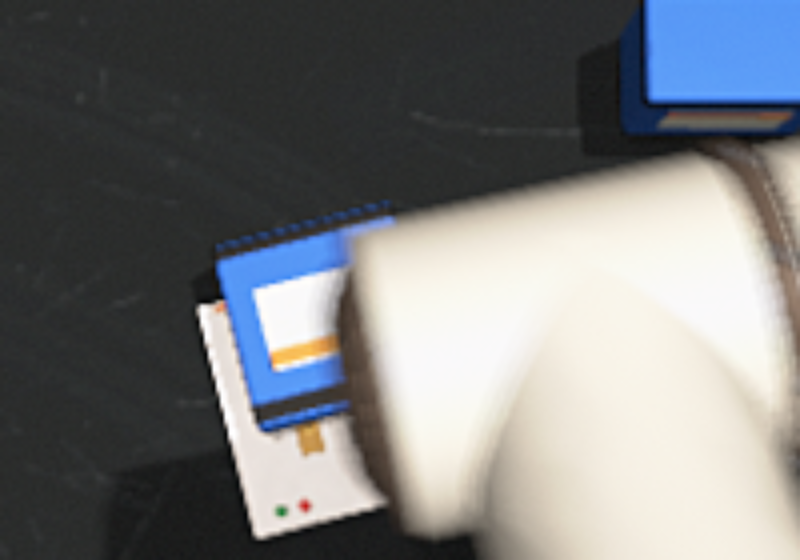

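The battery's left edge, crop (240,330), is parallel to the dock's edge, and its foot is at about dock x 82, so it lies square. The robot's arm hides the knob in this view, so I'll cross-check the knob from the last side picture.

Run:
```python
from h import *
im=snap("side");hsv=cv2.cvtColor(im,cv2.COLOR_BGR2HSV)
r=cv2.inRange(hsv,(0,150,90),(8,255,255));r[:,:320]=0;r[:175]=0;r[230:]=0;r[:,380:]=0
ys,xs=np.nonzero(r);print(len(xs),xs.min(),xs.max(),ys.min(),ys.max())
k=cast("side",[[xs.mean(),ys.mean()]],92)[0];print(k)
for n,p in(("side",k),("top",np.array([436.5,96.4,0]))):
    v=p[:2]-[508.1,98.5];d=v@np.array([[.9586,-.285],[.285,.9586]]);print(n,v,np.arctan2(d[1],-d[0]),np.hypot(*v))
```

```text
89 346 353 183 195
[437.50450064  93.93029438  92.        ]
side [-70.59549936  -4.56970562] 0.22434511936054882 70.7432451873328
top [-71.6  -2.1] 0.25966456858159637 71.63078946933366
```

```bash
python3 -m handwheel '[{"x":-0.076,"y":0.179,"z":0,"ax":0,"ay":0,"az":-0.08},{"x":-0.076,"y":0.179,"z":0,"ax":0,"ay":0,"az":-0.08},{"x":-0.076,"y":0.179,"z":0,"ax":0,"ay":0,"az":0},{"x":-0.076,"y":0.179,"z":0,"ax":0,"ay":0,"az":0},{"x":0,"y":0,"z":0,"ax":0,"ay":0,"az":0},{"x":0,"y":0,"z":0,"ax":0,"ay":0,"az":0},{"x":0,"y":0,"z":-0.15,"ax":0,"ay":0,"az":0},{"x":0,"y":0,"z":-0.1,"ax":0,"ay":0,"az":0}]'
python3 -c "
from h import *
im=snap('side');cv2.imwrite('pics/side4.png',cv2.resize(im[90:270,240:440],None,fx=3,fy=3));print(arm.read_state()['joints'])"
```

```text
clock: 10.15
position: [437.7, 96.7, 131.4]
ee_rot: [-0.018, 1.0, 0.0, -0.0]
contact_force: [0.0, 0.5, -0.5]
gripper_width: 51.5
grasp_force: 0.0
[ 5.81321125e-01  1.97480234e-01 -5.55043620e-01 -1.80027156e-03
 -8.25147240e-01 -2.11631821e+00]
```

View pics/side4.png

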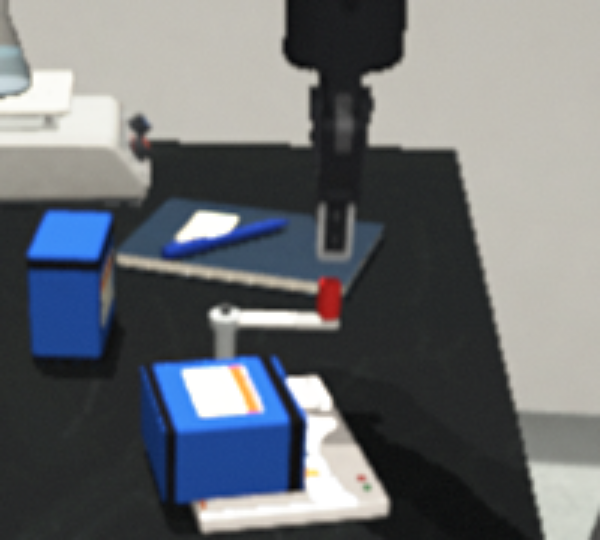

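The fingers at crop (335,230) hang straight above the knob (328,298). The battery lies flat at (225,430). I'll descend, narrow the fingers round the knob and compute the arc steps. Wrist range only allows part of the turn.

```bash
python3 -m handwheel '[{"x":0,"y":0,"z":-0.1,"ax":0,"ay":0,"az":0},{"x":0,"y":0,"z":-0.1,"ax":0,"ay":0,"az":0},{"x":0,"y":0,"z":-0.02,"ax":0,"ay":0,"az":0},{"x":0,"y":0,"z":0,"ax":0,"ay":0,"az":0},{"x":0,"y":0,"z":0,"ax":0,"ay":0,"az":0},{"x":0,"y":0,"z":0,"ax":0,"ay":0,"az":0},{"x":0,"y":0,"z":0,"ax":0,"ay":0,"az":0},{"x":0,"y":0,"z":0,"ax":0,"ay":0,"az":0}]' -0.35
python3 - <<'E'
from h import *
s=arm.read_state();p=s["position"];print(p,s["gripper_width"],s["contact_force"])
M=np.array([[.9586,.285],[-.285,.9586]])  # dock row vec -> world
th=np.linspace(.25,1.5,17)[1:]; ph=np.r_[np.linspace(.25,.95,9)[1:],[.95]*8]
w=np.array([508.1,98.5])+(70*np.c_[-np.cos(th),np.sin(th)]+5*np.c_[np.sin(ph),np.cos(ph)])@M
print((np.diff(np.vstack([p[:2],w]),axis=0)/200).round(3).tolist(),w[-1])
E
```

```text
clock: 11.0
position: [437.8, 97.4, 88.8]
ee_rot: [-0.019, 1.0, 0.0, 0.001]
contact_force: [0.5, 0.5, 0.3]
gripper_width: 27.9
grasp_force: 0.0
[437.80535837  97.39760808  88.8390722 ] 27.899228321372522 [0.48312217 0.46808044 0.31967204]
[[0.003, 0.044], [0.004, 0.027], [0.006, 0.027], [0.008, 0.026], [0.01, 0.025], [0.012, 0.024], [0.014, 0.023], [0.016, 0.022], [0.016, 0.022], [0.018, 0.021], [0.019, 0.019], [0.021, 0.018], [0.022, 0.016], [0.023, 0.014], [0.024, 0.013], [0.025, 0.011]] [486.52316942 167.96982556]
```

```bash
python3 -m handwheel '[{"x":0.003,"y":0.044,"z":-0.02,"ax":0,"ay":0,"az":-0.056},{"x":0.004,"y":0.027,"z":0,"ax":0,"ay":0,"az":-0.056},{"x":0.006,"y":0.027,"z":0,"ax":0,"ay":0,"az":-0.056},{"x":0.008,"y":0.026,"z":0,"ax":0,"ay":0,"az":-0.056},{"x":0.01,"y":0.025,"z":0,"ax":0,"ay":0,"az":-0.056},{"x":0.012,"y":0.024,"z":0,"ax":0,"ay":0,"az":-0.056},{"x":0.014,"y":0.023,"z":0,"ax":0,"ay":0,"az":-0.056},{"x":0.016,"y":0.022,"z":0,"ax":0,"ay":0,"az":-0.056}]'
python3 -m handwheel '[{"x":0.016,"y":0.022,"z":0,"ax":0,"ay":0,"az":0},{"x":0.018,"y":0.021,"z":0,"ax":0,"ay":0,"az":0},{"x":0.019,"y":0.019,"z":0,"ax":0,"ay":0,"az":0},{"x":0.021,"y":0.018,"z":0,"ax":0,"ay":0,"az":0},{"x":0.022,"y":0.016,"z":0,"ax":0,"ay":0,"az":0},{"x":0.023,"y":0.014,"z":0,"ax":0,"ay":0,"az":0},{"x":0.024,"y":0.013,"z":0,"ax":0,"ay":0,"az":0},{"x":0.025,"y":0.011,"z":0,"ax":0,"ay":0,"az":0}]'
python3 -c "
from h import *
im=snap('side');cv2.imwrite('pics/side5.png',cv2.resize(im[90:270,240:440],None,fx=3,fy=3));print(arm.read_state()['joints'])"
```

```text
clock: 11.8
position: [452.0, 140.8, 84.5]
ee_rot: [0.329, 0.944, -0.0, -0.0]
contact_force: [0.6, -0.3, -0.5]
gripper_width: 27.7
grasp_force: 0.5
clock: 12.6
position: [486.2, 167.9, 84.3]
ee_rot: [0.327, 0.945, -0.0, -0.0]
contact_force: [-0.7, -0.2, -0.7]
gripper_width: 28.1
grasp_force: 0.5
[ 6.48114363e-01  3.62162864e-01 -4.52409748e-01  5.85604548e-04
 -7.55056871e-01 -2.88533172e+00]
```

View pics/side5.png

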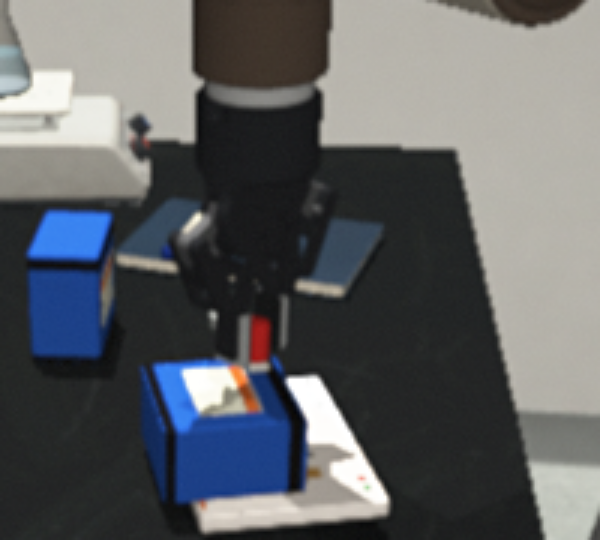

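The knob, crop (258,338), is between the fingers and over the battery. I'll open slightly, lift straight up and check the angle.

```bash
python3 -m handwheel '[{"x":0,"y":0,"z":0,"ax":0,"ay":0,"az":0},{"x":0,"y":0,"z":0,"ax":0,"ay":0,"az":0},{"x":0,"y":0,"z":0.1,"ax":0,"ay":0,"az":0},{"x":0,"y":0,"z":0.2,"ax":0,"ay":0,"az":0},{"x":0,"y":0,"z":0.2,"ax":0,"ay":0,"az":0},{"x":0,"y":0,"z":0.2,"ax":0,"ay":0,"az":0},{"x":0,"y":-0.2,"z":0,"ax":0,"ay":0,"az":0},{"x":0,"y":-0.2,"z":0,"ax":0,"ay":0,"az":0}]' -0.1
python3 - <<'E'
from h import *
im=snap("side");hsv=cv2.cvtColor(im,cv2.COLOR_BGR2HSV)
r=cv2.inRange(hsv,(0,150,90),(8,255,255));r[:,:290]=0;r[:175]=0;r[230:]=0;r[:,380:]=0
ys,xs=np.nonzero(r);print(len(xs),xs.min(),xs.max(),ys.min(),ys.max())
k=cast("side",[[xs.mean(),ys.mean()]],92)[0];print(k)
v=k[:2]-[508.1,98.5];d=v@np.array([[.9586,-.285],[.285,.9586]]);print(v,np.arctan2(d[1],-d[0]),np.hypot(*v))
cv2.imwrite('pics/side6.png',cv2.resize(im[90:270,240:440],None,fx=3,fy=3))
E
```

```text
clock: 13.45
position: [486.3, 87.8, 226.1]
ee_rot: [0.326, 0.945, 0.002, 0.002]
contact_force: [1.6, -0.7, -0.5]
gripper_width: 38.3
grasp_force: 0.0
105 319 328 195 226
[484.31320984 162.44285302  92.        ]
[-23.78679016  63.94285302] 1.5036434849972553 68.2238949252328
```

View pics/side6.png

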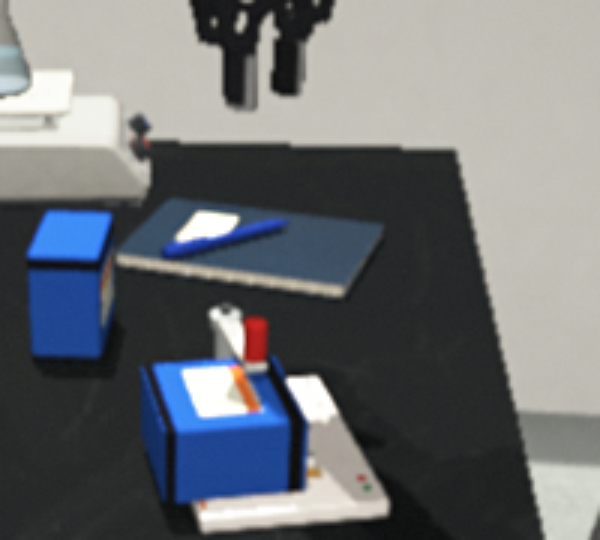

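The arm lies across the battery: knob at crop (256,340), angle ≈ 1.50 rad. The battery is flat at (225,430) and the gripper is clear, so I'm handing in.

```bash
python3 -m handwheel '[{"x":0,"y":0,"z":0,"ax":0,"ay":0,"az":0},{"x":0,"y":0,"z":0,"ax":0,"ay":0,"az":0},{"x":0,"y":0,"z":0,"ax":0,"ay":0,"az":0},{"x":0,"y":0,"z":0,"ax":0,"ay":0,"az":0},{"x":0,"y":0,"z":0,"ax":0,"ay":0,"az":0},{"x":0,"y":0,"z":0,"ax":0,"ay":0,"az":0},{"x":0,"y":0,"z":0,"ax":0,"ay":0,"az":0},{"x":0,"y":0,"z":0,"ax":0,"ay":0,"az":0}]' >/dev/null
python3 -c "
from bench import arm
print(arm.job_done())"
```

```text
the job is handed in; nothing more can be done
None
```

I handed the job in at about 14 s of the 48 s allowed (no verdict came back): the battery was slid square to the dock edge, paused upright and tipped flat onto the rails, the hold-down arm measured about 1.50 rad across it, and the robot never went near the bottle or vial.

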